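Microphone check at the broadcast desk

TASK

Check the microphone: press the green key on the console all the way down and let it come back up, then lightly tap the head of the microphone with the red ring from above with the fingertips so that it dips slightly, and take the hand away. Do not bend its neck far, and do not grip, lift or shift anything. Leave the other keys, the microphone with the blue ring and everything else on the desk alone.

Things in the scene. Friction and masses are not known exactly. Their poses are not given: they have to be found in the camera images.
- red_mic: Origin (underside centre of the base) of the desk microphone with a red ring: dark round base, 130 mm across, 22 mm thick, with a red disc on top, about 1 kg, loose on the desk. A thin steel neck rises from the base at its local +x side (45 mm from the axis) and the head reaches back over the base towards local -x; the head's top is about 197 mm above the desk.
- red_head: Head of the microphone with the red ring: steel-grey rod with round ends, 34 mm across, 80 mm long along its x, carried level at the end of the neck, with a red ring 14 mm wide at the end by the neck. Origin on its axis, 17 mm below its top.
- red_neck (a joint): Bend of the red-ringed microphone's springy neck, rad: about 0.007 at rest, positive when its head is pressed down; hinge across the neck 170 mm above the desk, about 100 mm behind the spot red_top, so 0.1 rad lowers the head about 10 mm. Stiffness 6 N m per rad: about 0.6 N for each mm at the head. It springs back. Over 0.25 rad would strain it.
- red_top (a point): Highest line of the red-ringed microphone's head, near the middle of its length: the natural spot for a tap from above.
- blue_mic: Origin (underside centre of the base) of the desk microphone with a blue ring: dark round base, 130 mm across, 22 mm thick, with a blue disc on top, about 1 kg, loose on the desk. A thin steel neck rises from the base at its local +x side (45 mm from the axis) and the head reaches back over the base towards local -x; the head's top is about 197 mm above the desk.
- blue_head: Head of the microphone with the blue ring: steel-grey rod with round ends, 34 mm across, 80 mm long along its x, carried level at the end of the neck, with a blue ring 14 mm wide at the end by the neck. Origin on its axis, 17 mm below its top.
- blue_neck (a joint): Bend of the blue-ringed microphone's springy neck, rad: about 0.007 at rest, positive when its head is pressed down; hinge across the neck 170 mm above the desk, about 100 mm behind the spot blue_top, so 0.1 rad lowers the head about 10 mm. Stiffness 6 N m per rad: about 0.6 N for each mm at the head. It springs back. Over 0.25 rad would strain it.
- blue_top (a point): Highest line of the blue-ringed microphone's head, near the middle of its length: the natural spot for a tap from above.
- green_key (a joint): Round green push key, 28 mm across, on a spring. Joint value: how far it is pressed, 0 m up, 0.008 m fully down (about 4 N); it springs back by itself.
- green_key_top (a point): Centre of the top of the green key, which faces up; it moves down with the key. The four keys stand in a rectangle 68 by 72 mm between centres, in any order, on a flat console 180 x 170 x 50 mm that is fixed to the desk.
- red_key (a joint): Round red push key, 28 mm across, on a spring. Joint value: how far it is pressed, 0 m up, 0.008 m fully down (about 4 N); it springs back by itself.
- red_key_top (a point): Centre of the top of the red key, which faces up; it moves down with the key. The four keys stand in a rectangle 68 by 72 mm between centres, in any order, on a flat console 180 x 170 x 50 mm that is fixed to the desk.
- yellow_key (a joint): Round yellow push key, 28 mm across, on a spring. Joint value: how far it is pressed, 0 m up, 0.008 m fully down (about 4 N); it springs back by itself.
- yellow_key_top (a point): Centre of the top of the yellow key, which faces up; it moves down with the key. The four keys stand in a rectangle 68 by 72 mm between centres, in any order, on a flat console 180 x 170 x 50 mm that is fixed to the desk.
- white_key (a joint): Round white push key, 28 mm across, on a spring. Joint value: how far it is pressed, 0 m up, 0.008 m fully down (about 4 N); it springs back by itself.
- white_key_top (a point): Centre of the top of the white key, which faces up; it moves down with the key. The four keys stand in a rectangle 68 by 72 mm between centres, in any order, on a flat console 180 x 170 x 50 mm that is fixed to the desk.
- logbook: Closed blue logbook lying flat, 185 x 255 x 28 mm; a bystander. Origin: centre of its underside.
- mug: White mug, 80 mm across, 95 mm high, handle at its +y; a bystander. Origin: centre of its underside.
- tape: Yellow ring (roll of tape) lying flat, 90 mm across, 24 mm high; a bystander. Origin: centre of its underside.
- marker: White marker pen with blue cap, lying, 120 mm long, 14 mm thick; a bystander. Origin: centre of its underside.
- radio: Orange handheld radio standing upright, 36 x 60 mm, 115 mm high plus a 60 mm aerial; a bystander. Origin: centre of its underside.
- stamp: Wooden hand stamp standing in front of the console, 24 x 45 mm foot, 70 mm high; a bystander. Origin: centre of its underside.
Mind the look-alikes: they are no part of the job. Leave any pink or purple look-alike of the red_mic alone.

How it is judged:
On the way, in this order (a step that is already met when the one before it is completed fails the run):
1. the green key is pressed down (at least 6 mm) (value of joint green_key above 0.006 m), for 0.05 s.
2. the green key is let up again (value of joint green_key below 0.002 m), for 0.1 s.
3. with the key up, the fingers tap the head of the red-ringed microphone and push it down a little (at least 0.3 N and 0.012 rad) (contact force between the fingers and red_head above 0.3 N and value of joint red_neck above 0.012 rad and value of joint green_key below 0.002 m), for 0.05 s.
At the end, for the whole second after the job is handed in: All keys are up (within 2 mm), both necks have sprung back (within 0.03 rad), both microphones stand upright and at rest, and they and every bystander are within 15 mm of where they started (value of joint each of green_key, red_key, yellow_key, white_key below 0.002 m and value of joint red_neck between -0.03 and 0.03 rad and value of joint blue_neck between -0.03 and 0.03 rad and angle between each of red_mic, blue_mic's own z axis and vertical below 0.05 rad and linear speed of red_mic below 0.02 m/s and distance of each of logbook, mug, tape, marker, radio, stamp, red_mic, blue_mic from where it was at the start of the episode below 0.015 m); the robot touches nothing.
It fails at once if another key is pressed (over 2 mm) (value of joint any of red_key, yellow_key, white_key above 0.002 m).
It fails at once if the blue-ringed microphone is touched (contact force between any of the fingers, the arm and blue_mic above 0.5 N).
It fails at once if the red-ringed microphone is pressed hard (over 15 N) or its neck bent far (over 0.25 rad down, 0.08 rad up) (contact force between the fingers and red_mic above 15 N or value of joint red_neck above 0.25 rad or value of joint red_neck below -0.08 rad).
It fails at once if the red-ringed microphone is lifted (over 8 mm), tipped (over 0.15 rad) or shifted (over 20 mm) (height (world z) of red_mic above 0.008 m or angle between red_mic's own z axis and vertical above 0.15 rad or distance of red_mic from where it was at the start of the episode above 0.02 m).
It fails at once if a bystander is shifted or lifted (over 15 mm) (distance of any of logbook, mug, tape, marker, radio, stamp from where it was at the start of the episode above 0.015 m).
It also fails if it takes over 40 s, if anything falls off the work surface, if the arm or the gripper's body presses on something with over 40 N, if the wrist force passes 120 N, or if a joint passes its speed limit or range.

ROBOT

A 6-joint arm with a two-finger parallel gripper is mounted at the origin on the work surface. World frame = base frame: x ahead of the robot, y to its left, z up, the work surface at z = 0. Lengths are in m, angles in rad, forces in N, time in s.
With the tool pointing down it reaches from about 0.325 to 0.9 m from the base axis. Payload 6.1 kg.
Tool frame: the origin (TCP) lies at the very end of the fingers, on their centre line; the grasp point (between the pads) lies robot.tcp_to_grasp behind it (robot.tcp_to_grasp is the distance from the TCP to the grasp point, in m); z points along the fingers, y is the line along which they close (so a half turn about z gives the same grasp; the last joint's range is limited). The gripper opens to 87 mm and grips with 3 to 60 N. Pads are 19 mm wide; open, the fingers measure 117 mm over their backs; the gripper's body (75 mm by 190 mm) begins 51 mm behind the grasp point.
Start: joints at [1.164, 0.22, 1.526, -0, 1.395, -0.126], TCP at [0.173, 0.601, 0.223] pointing down, gripper open.
Joint ranges: [-2.98, 2.98], [-0.91, 2.08], [0.09, 2.57], [-1.24, 4.39], [0.2, 2.65], [-2.68, 2.68]. Speed limits (rad/s): [2.57, 2.57, 3.01, 3.14, 3.14, 3.14].

INTERFACE

Orientations are given as a rotation vector (axis times angle).
In Python, from workcell import robot gives the robot as it stands.
- The arm moves only by the shell command python3 -m creep 'ROWS' [OPENING]. ROWS is JSON, a list of rows, each a list of 6 numbers: the shift along the tool's x, y, z in m, then the turn, a rotation vector about the tool's x, y, z in rad. In form: [[tx, ty, tz, wx, wy, wz], ...]. A call has 1 to 5 rows; each row is the pose to reach, as a shift and turn from the pose commanded when the call began, along the tool's axes at that moment; what a row does not reach only later rows make up. A row lasts 1/8 s, in which the tool goes at most 62.5 mm and 10.7 degrees, less where a joint would pass 70% of its speed; a pose out of reach is approached as far as the arm can. A call with a gripper value outside its range is refused whole. OPENING is the gripper's target within -1 to 1 (fully open at 1, half-way at 0, shut at -1), set as the call begins (- or left out, the last holds). The fingers move at their own pace and stop on an object; the grip force is fixed at half the most. Time passes only in rows, so rows that repeat a pose let the fingers close. It gives the time, the measured TCP pose, the force, the opening and the grip force at its end, in the units of the state.
- robot.sense(): the state, without advancing time (a new reading comes with each control period).
- robot.capture(name): name is "scene" or "top" or "wrist"; returns a dict with "color" (480x640x3 uint8, blue, green, red), "fov_y" (degrees; the focal length in pixels is half the picture's height over the tangent of half this angle, whatever the lens; pixels are square), "cx", "cy" (the principal point, pixels), "R" (3x3) and "t" (3): a world point X has camera coordinates R X + t. Camera axes: x right, y down, z forward; pixel columns grow to the right and rows downward; lengths in m; the calibration is good to about 2 mm. A picture is of the moment at which its call begins. There is no depth.
- robot.finish_job(): hands the job in; it is judged then, once.
The state is a dict: "time_s": time; "joint_positions": joint angles; "qd": joint speeds; "joint_efforts": joint torques, N m; "tool_pos": TCP position; "orientation": TCP orientation; "wrist_force": force on the tool from outside, world axes, zero at the start; "moment": the same for the moment, N m; "gripper_width": finger opening in m; "grip_force": force on a finger pad.
Only numpy, scipy, OpenCV 4.12 (cv2) and the standard library are available. Lean on these libraries where they do the work, as an engineer would, in place of code of your own. Each camera call takes 0.05 s, during which the arm holds its last target. There are 200 camera calls.

## Working session

There is one attempt and no reset: what is moved stays moved. The work goes in short steps, Python scripts to look and compute and a shell command to move; the robot and the scene stay as the last step left them, time stands still between calls to the robot, and variables do not carry over. Pictures are saved under pics/ and viewed, at most 10 in all, crops included, and the job is handed in when it is done.

```bash
mkdir -p pics; cat > h.py <<'E'
import numpy as np, cv2, pickle
from workcell import robot
def cap(n,tag):
    c=robot.capture(n); cv2.imwrite(f'pics/{tag}.png',c['color']); pickle.dump(c,open(f'pics/{tag}.pkl','wb')); return c
def load(tag): return pickle.load(open(f'pics/{tag}.pkl','rb'))
def ray(c,u,v):
    f=240/np.tan(np.radians(c['fov_y'])/2); R=np.array(c['R']);t=np.array(c['t'])
    d=R.T@np.array([(u-c['cx'])/f,(v-c['cy'])/f,1]); return -R.T@t,d
def onz(c,u,v,z):
    o,d=ray(c,u,v); return o+d*(z-o[2])/d[2]
def proj(c,X):
    f=240/np.tan(np.radians(c['fov_y'])/2); p=np.array(c['R'])@X+np.array(c['t']); return p[:2]/p[2]*f+[c['cx'],c['cy']]
E
python3 - <<'E'
from h import *
for n in('scene','top'):
    c=cap(n,n+'0'); print(n,c['fov_y'],np.round(ray(c,320,240),3).tolist())
print(robot.sense(),robot.tcp_to_grasp)
E
```

```text
scene 54.48332530358396 [[1.047, 0.581, 1.035], [-0.435, -0.502, -0.747]]
top 51.01842278123581 [[0.403, -0.018, 1.629], [0.081, 0.021, -0.997]]
{'time_s': 0.1, 'joint_positions': array([ 1.16392144e+00,  2.21106711e-01,  1.52749577e+00,  2.08452851e-05,
        1.39470318e+00, -1.26117119e-01]), 'qd': array([ 0.00061572,  0.00028264, -0.00285306, -0.00236993, -0.00130977,
       -0.00049396]), 'joint_efforts': array([ 1.61400345e-03, -4.95942736e+01, -3.88518083e+01,  7.00865616e-02,
        5.14426944e-02, -5.11047256e-05]), 'tool_pos': array([0.17296323, 0.60001295, 0.22157227]), 'orientation': array([-4.39505916e-01, -3.11022083e+00,  2.58691587e-03]), 'wrist_force': array([-0.05263885, -0.85947442,  0.5417276 ]), 'moment': array([ 0.05738017, -0.05730528, -0.00377848]), 'grip_force': 0.0, 'gripper_width': 0.08696917761473502} 0.0187
```

View pics/top0.png

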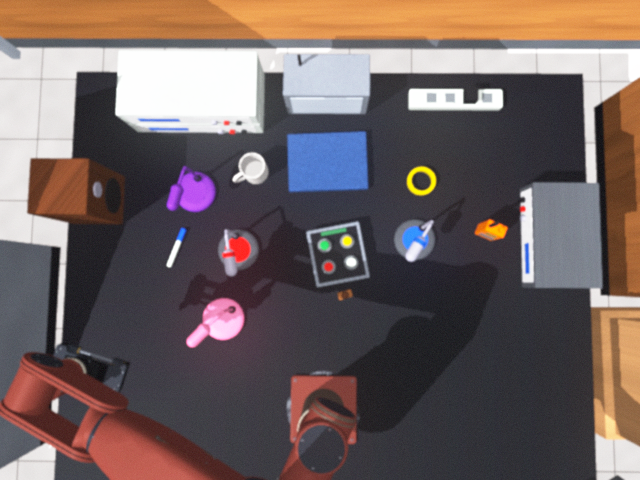

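View pics/scene0.png

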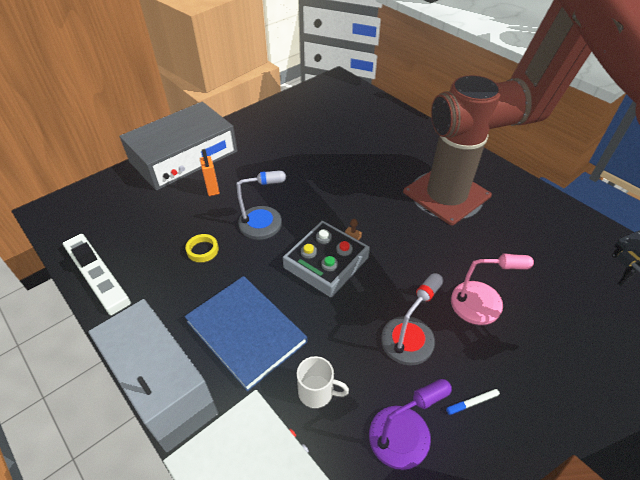

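The top view shows the console at (338,253), with its green key at (324,245), red at (329,267), yellow at (347,241) and white at (351,262). There are four microphones:
- **Red disc and ring:** base at (238,250), head near (230,262); scene view base (409,340), head (430,290).
- **Blue:** (415,240).
- **Pink look-alike:** (222,320).
- **Purple look-alike:** (195,190).

The one at (238,250) fits, because it has a dark base, a red disc, and a grey head with a red ring. I'll confirm that in an enlarged crop while measuring.

```bash
python3 - <<'E'
from h import *
T=load('top0');S=load('scene0')
def blobs(c,lo,hi,box):
    x0,y0,x1,y1=box; h=cv2.cvtColor(c['color'],cv2.COLOR_BGR2HSV)[y0:y1,x0:x1]
    m=cv2.inRange(h,np.array(lo),np.array(hi))
    n,l,s,ce=cv2.connectedComponentsWithStats(m)
    return [(int(s[i,4]),(ce[i]+[x0,y0]).round(1).tolist()) for i in range(1,n) if s[i,4]>8]
g=[45,100,60],[80,255,255]
print('green top',blobs(T,*g,(305,220,370,290)),'scene',blobs(S,*g,(280,220,370,295)))
r=[0,150,80],[8,255,255]
print('red top',blobs(T,*r,(205,220,270,285)),'scene',blobs(S,*r,(375,265,450,370)))
for u,v in((324,245),(329,267),(347,241),(351,262)): print(onz(T,u,v,.058).round(3))
a=cv2.resize(T['color'][215:290,200:270],None,fx=5.6,fy=5.6,interpolation=cv2.INTER_CUBIC)
b=cv2.resize(S['color'][265:370,375:465],None,fx=4,fy=4,interpolation=cv2.INTER_CUBIC)
cv2.imwrite('pics/crop.png',np.hstack([a,b]))
E
```

```text
green top [(97, [333.0, 231.8]), (64, [324.1, 245.0])] scene [(92, [329.3, 260.5]), (110, [310.4, 267.2])]
red top [(344, [239.2, 248.8])] scene [(94, [426.7, 290.1]), (119, [396.4, 332.7]), (472, [413.3, 337.8])]
[0.515 0.002 0.058]
[ 0.446 -0.015  0.058]
[ 0.528 -0.07   0.058]
[ 0.462 -0.083  0.058]
```

View pics/crop.png

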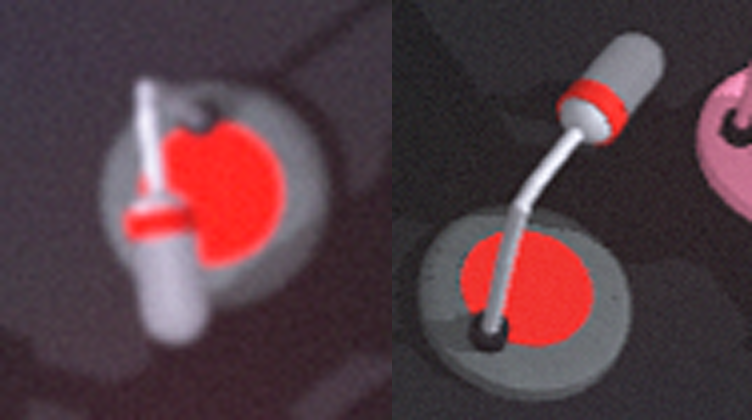

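The crop confirms it: dark base, red disc, and a grey rod with a red ring at the neck end. The head's mid-length is at about (230.0,263.6) in the top view and (431.6,286) in the scene view.

```bash
python3 - <<'E'
from h import *
T=load('top0');S=load('scene0')
def tri(a,b):
    (o,d),(p,e)=ray(T,*a),ray(S,*b); k=np.linalg.lstsq(np.c_[d,-e],p-o,rcond=None)[0]
    A=o+d*k[0];B=p+e*k[1]; return ((A+B)/2).round(4),np.linalg.norm(A-B).round(4)
print('green',tri((324.1,245),(329.3,260.5)),onz(T,324.1,245,.058),onz(S,329.3,260.5,.058))
print('head',tri((230,263.6),(431.6,286)),onz(T,230,263.6,.18),onz(S,431.6,286,.18))
print('neck end',onz(T,228.2,251,.18),'far',onz(T,231.6,276.6,.18))
print('base',onz(T,238.5,250,.022))
from scipy.spatial.transform import Rotation as Ro
print(Ro.from_rotvec(robot.sense()['orientation']).as_matrix().round(4))
E
```

```text
green (array([0.5131, 0.0024, 0.0673]), np.float64(0.0026)) [0.51471145 0.00156394 0.058     ] [ 0.50708401 -0.00223909  0.058     ]
head (array([0.4479, 0.274 , 0.1765]), np.float64(0.005)) [0.44927373 0.27122556 0.18      ] [0.44863018 0.27704828 0.18      ]
neck end [0.48565286 0.27746303 0.18      ] far [0.4119002  0.26556241 0.18      ]
base [0.49821542 0.27660621 0.022     ]
[[-9.608e-01  2.771e-01 -7.000e-04]
 [ 2.771e-01  9.608e-01 -1.600e-03]
 [ 2.000e-04 -1.700e-03 -1.000e+00]]
```

Now close the fingers, rise and travel to above the green key.

```bash
python3 -m creep '[[0,0,-0.05,0,0,0],[0,0,-0.1,0,0,0],[-0.04,-0.04,-0.1,0,0,0],[-0.08,-0.08,-0.1,0,0,0],[-0.12,-0.12,-0.1,0,0,0]]' -1
python3 -m creep '[[-0.04,-0.04,0,0,0,0],[-0.08,-0.08,0,0,0,0],[-0.12,-0.12,0,0,0,0],[-0.16,-0.16,0,0,0,0],[-0.2,-0.2,0,0,0,0]]'
python3 -m creep '[[-0.04,-0.04,0,0,0,0],[-0.08,-0.08,0,0,0,0],[-0.12,-0.12,0,0,0,0],[-0.17,-0.16,0,0,0,0],[-0.173,-0.16,0,0,0,0]]'
```

```text
time_s: 0.72
tool_pos: [0.2556, 0.4503, 0.3221]
orientation: [-0.438, -3.111, 0.001]
wrist_force: [1.2, 0.4, 0.2]
gripper_width: 0.0449
grip_force: 0.0
time_s: 1.35
tool_pos: [0.3924, 0.2027, 0.3223]
orientation: [-0.439, -3.111, -0.0]
wrist_force: [-0.1, 1.2, 0.5]
gripper_width: 0.0016
grip_force: 0.0
time_s: 1.98
tool_pos: [0.5148, -0.0007, 0.3213]
orientation: [-0.447, -3.108, 0.001]
wrist_force: [-0.7, 0.3, 0.2]
gripper_width: 0.0006
grip_force: 0.0
```

```bash
python3 -m creep '[[0,0,0.06,0,0,0],[0,0,0.12,0,0,0],[0,0,0.16,0,0,0],[0,0,0.16,0,0,0],[0,0,0.16,0,0,0]]'
python3 - <<'E'
from h import *
c=cap('wrist','w1'); s=robot.sense(); print(s['tool_pos'],ray(c,320,240),proj(c,s['tool_pos']))
h=cv2.cvtColor(c['color'],cv2.COLOR_BGR2HSV);m=cv2.inRange(h,np.array([45,100,60]),np.array([80,255,255]))
n,l,st,ce=cv2.connectedComponentsWithStats(m)
for i in range(1,n):
    if st[i,4]>100: print(st[i],ce[i].round(1),onz(c,*ce[i],.058).round(4),onz(c,*ce[i],.066).round(4))
E
```

```text
time_s: 2.6
tool_pos: [0.5148, 0.0031, 0.1644]
orientation: [0.438, 3.109, 0.0]
wrist_force: [0.3, 0.1, 1.7]
gripper_width: 0.0002
grip_force: 0.0
[0.51542854 0.00290151 0.1651735 ] (array([0.44714153, 0.02112139, 0.32534388]), array([ 0.25010389, -0.07951228, -0.96499215])) [325.83524027 298.06484464]
[ 302  218   39   41 1273] [321.1 238. ] [5.152e-01 3.000e-04 5.800e-02] [0.5132 0.0009 0.066 ]
```

View pics/w1.png

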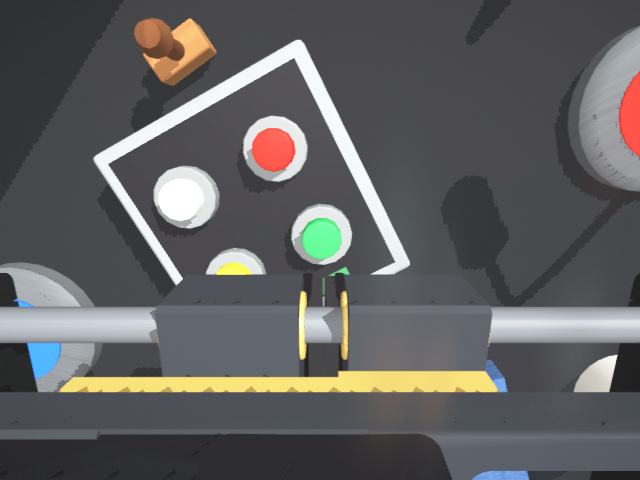

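The wrist view shows the green key at (321,238), casting to about (0.514, 0.001), and the fingertips are 2 mm off it in y. The console and its other keys are clear of the tips. Descending.

```bash
python3 -m creep '[[0,-0.002,0.05,0,0,0],[0,-0.002,0.085,0,0,0],[0,-0.002,0.09,0,0,0],[0,-0.002,0.09,0,0,0]]'
python3 -m creep '[[0,0,0.003,0,0,0],[0,0,0.006,0,0,0],[0,0,0.006,0,0,0]]'
```

```text
time_s: 3.15
tool_pos: [0.5148, 0.0007, 0.0747]
orientation: [0.439, 3.108, -0.0]
wrist_force: [1.3, -0.9, 0.3]
gripper_width: 0.0003
grip_force: 0.0
time_s: 3.52
tool_pos: [0.5148, 0.0005, 0.0677]
orientation: [0.439, 3.108, -0.0]
wrist_force: [2.8, -0.9, 2.7]
gripper_width: 0.0004
grip_force: 1.7
```

```bash
python3 -m creep '[[0,0,0.002,0,0,0],[0,0,0.003,0,0,0],[0,0,0.003,0,0,0]]'
python3 -m creep '[[0,0,0.002,0,0,0],[0,0,0.003,0,0,0],[0,0,0.003,0,0,0]]'
```

```text
time_s: 3.9
tool_pos: [0.5148, 0.0006, 0.0661]
orientation: [0.439, 3.108, -0.0]
wrist_force: [-3.7, 0.6, 18.5]
gripper_width: 0.0007
grip_force: 9.0
time_s: 4.28
tool_pos: [0.515, 0.0005, 0.0656]
orientation: [0.439, 3.108, -0.001]
wrist_force: [-12.7, 1.0, 38.2]
gripper_width: 0.0004
grip_force: 19.3
```

```bash
python3 - <<'E'
from h import *
a=load('w1'); f=240/np.tan(np.radians(a['fov_y'])/2); print('f',f,'green dia mm at z .058/.066',40*.268/f,40*.26/f,'collar',60*.268/f)
w=cap('wrist','w2'); s=cap('scene','s2'); S=load('scene0')
k=lambda im,b:cv2.resize(im[b[1]:b[3],b[0]:b[2]],(400,400),interpolation=cv2.INTER_CUBIC)
b=(290,220,370,300)
cv2.imwrite('pics/c2.png',np.hstack([k(w['color'],(220,160,420,360)),k(s['color'],b)]))
E
```

```text
f 383.8304790597206 green dia mm at z .058/.066 0.027928996223179205 0.02709529484338281 collar 0.041893494334768806
```

View pics/c2.png

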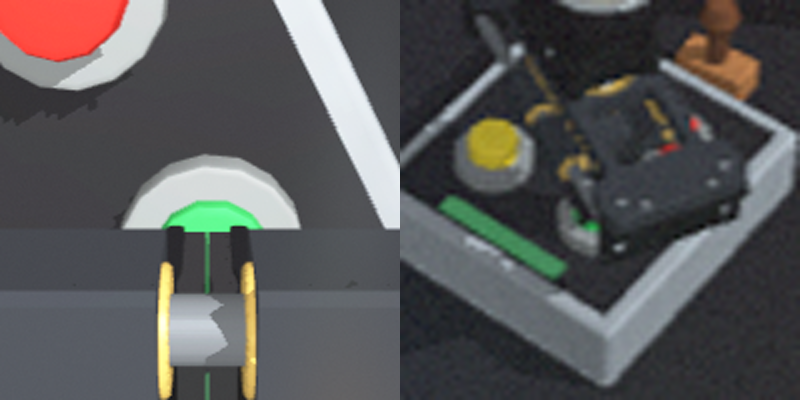

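Contact is stiff at z≈0.066. To tell whether the key bottomed out or the tips are on the collar, I'll rise in small steps and look for spring force.

```bash
avg(){ python3 - <<'E'
from h import *
a=[]
for i in range(6): robot.capture('top'); s=robot.sense(); a.append([*s['wrist_force'],s['tool_pos'][2]])
print('AVG',np.mean(a,0).round(4))
E
}
python3 -m creep '[[0,0,-0.003,0,0,0],[0,0,-0.006,0,0,0],[0,0,-0.006,0,0,0]]' | grep -E "pos|wrist"; avg
python3 -m creep '[[0,0,-0.003,0,0,0],[0,0,-0.003,0,0,0]]' | grep -E "pos|wrist"; avg
python3 -m creep '[[0,0,-0.003,0,0,0],[0,0,-0.003,0,0,0]]' | grep -E "pos|wrist"; avg
python3 -m creep '[[0,0,-0.01,0,0,0],[0,0,-0.01,0,0,0]]' | grep -E "pos|wrist"; avg
```

```text
tool_pos: [0.5139, 0.0006, 0.067]
wrist_force: [3.0, 0.5, 4.2]
AVG [ 2.9556 -0.2327  3.9026  0.0665]
tool_pos: [0.5128, 0.0008, 0.0694]
wrist_force: [1.4, -0.1, 2.1]
AVG [ 0.6684 -0.1446  2.7889  0.0692]
tool_pos: [0.5129, 0.0009, 0.0725]
wrist_force: [-0.0, -0.7, 1.4]
AVG [-1.005  -0.3043  1.6341  0.0723]
tool_pos: [0.5142, 0.0007, 0.0836]
wrist_force: [1.0, 0.2, 0.0]
AVG [ 0.1217 -0.246  -0.3251  0.0826]
```

The spring force fades from 4 N to 0 over about 8 mm, so the key bottomed out and is now up again. Next I'll go up and over to hover above the red mic's head.

```bash
python3 -m creep '[[0,0,-0.06,0,0,0],[0,0,-0.12,0,0,0],[0,0,-0.18,0,0,0],[0,0,-0.217,0,0,0],[0.025,0.045,-0.217,0,0,0]]'|grep pos
python3 -m creep '[[0.025,0.045,0,0,0,0],[0.05,0.09,0,0,0,0],[0.075,0.135,0,0,0,0],[0.114,0.198,0,0,0,0],[0.114,0.198,0,0,0,0]]'
python3 -m creep '[[0,0,0,0,0,0],[0,0,0,0,0,0]]'|grep pos
python3 - <<'E'
from h import *
c=cap('wrist','w3'); s=robot.sense(); print(s['tool_pos'],s['wrist_force'])
h=cv2.cvtColor(c['color'],cv2.COLOR_BGR2HSV);m=cv2.inRange(h,np.array([0,150,80]),np.array([8,255,255]))
n,l,st,ce=cv2.connectedComponentsWithStats(m)
for i in range(1,n):
    if st[i,4]>100: print(st[i],ce[i].round(1),onz(c,*ce[i],.19).round(4))
print(proj(c,np.array([.448,.273,.197])))
E
```

```text
tool_pos: [0.5042, 0.0492, 0.3037]
time_s: 7.95
tool_pos: [0.4455, 0.2758, 0.2993]
orientation: [-0.432, -3.111, -0.001]
wrist_force: [0.2, -0.2, 0.2]
gripper_width: 0.0005
grip_force: 0.0
tool_pos: [0.4476, 0.2716, 0.2994]
[0.44766283 0.27142479 0.29943403] [ 0.74194257  0.50659199 -0.80667408]
[ 315  207   62   75 1815] [354.4 243.4] [0.4591 0.2907 0.19  ]
[ 58 264  32  26 622] [ 73.8 276.7] [0.4257 0.0822 0.19  ]
[327.02398546 238.18339081]
```

View pics/w3.png

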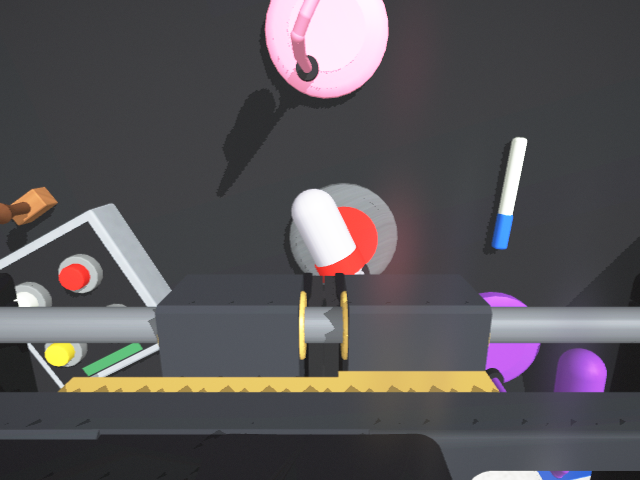

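The wrist view shows the red mic's head from its far end at (310,190) to its ring at about (340,265). Its middle is near (326,240), which matches the predicted tap spot at (327,238). Descending in small steps.

```bash
python3 -m creep '[[0,0,0.05,0,0,0],[0,0,0.085,0,0,0],[0,0,0.092,0,0,0],[0,0,0.092,0,0,0],[0,0,0.092,0,0,0]]'
python3 -m creep '[[0,0,0.003,0,0,0],[0,0,0.006,0,0,0],[0,0,0.009,0,0,0],[0,0,0.009,0,0,0],[0,0,0.009,0,0,0]]'
```

```text
time_s: 8.88
tool_pos: [0.4484, 0.273, 0.2097]
orientation: [0.44, 3.108, 0.003]
wrist_force: [-0.3, 0.0, 0.4]
gripper_width: 0.0004
grip_force: 0.0
time_s: 9.5
tool_pos: [0.4471, 0.2728, 0.1985]
orientation: [-0.439, -3.111, 0.0]
wrist_force: [-0.0, 0.1, 0.3]
gripper_width: 0.0009
grip_force: 0.0
```

```bash
python3 -m creep '[[0,0,0.002,0,0,0],[0,0,0.004,0,0,0],[0,0,0.004,0,0,0],[0,0,0.004,0,0,0]]'
python3 - <<'E'
from h import *
a=[]
for i in range(6): robot.capture('top'); s=robot.sense(); a.append([*s['wrist_force'],s['tool_pos'][2]])
print('AVG',np.mean(a,0).round(4))
E
```

```text
time_s: 10.0
tool_pos: [0.4471, 0.2728, 0.1947]
orientation: [-0.44, -3.111, -0.0]
wrist_force: [-1.1, 0.2, 2.0]
gripper_width: -0.0
grip_force: 0.9
AVG [-1.5546  0.1803  1.8749  0.1946]
```

Contact, about 2 N. I'll press 2.5 mm further for margin, check, then leave straight up.

```bash
python3 -m creep '[[0,0,0.0015,0,0,0],[0,0,0.0025,0,0,0],[0,0,0.0025,0,0,0],[0,0,0.0025,0,0,0]]'
python3 - <<'E'
from h import *
a=[]
for i in range(6): s=robot.capture('top'); s=robot.sense(); a.append([*s['wrist_force'],s['tool_pos'][2]])
print('AVG',np.mean(a,0).round(4))
cap('scene','s3')
E
```

```text
time_s: 10.8
tool_pos: [0.447, 0.2728, 0.1921]
orientation: [-0.44, -3.11, 0.0]
wrist_force: [-3.8, -1.0, 4.1]
gripper_width: 0.0003
grip_force: 2.1
AVG [-3.8812 -0.4149  4.3937  0.1921]
```

```bash
python3 -m creep '[[0,0,-0.004,0,0,0],[0,0,-0.008,0,0,0],[0,0,-0.015,0,0,0],[0,0,-0.04,0,0,0],[0,0,-0.08,0,0,0]]'|grep -E "pos|wrist"
python3 -m creep '[[0,0,-0.05,0,0,0],[0,0,-0.07,0,0,0],[0.04,0.03,-0.07,0,0,0],[0.08,0.06,-0.07,0,0,0],[0.08,0.06,-0.07,0,0,0]]'
python3 -m creep '[[0,0,0,0,0,0],[0,0,0,0,0,0],[0,0,0,0,0,0],[0,0,0,0,0,0],[0,0,0,0,0,0]]'|grep -E "pos|wrist"
python3 - <<'E'
from h import *
s=cap('scene','s4')['color'];o=load('scene0')['color'];p=load('s3')['color']
k=lambda im:cv2.resize(im[200:400,280:460],(266,296))
cv2.imwrite('pics/c4.png',np.hstack([k(o),k(p),k(s)]))
E
```

```text
tool_pos: [0.4463, 0.2723, 0.2716]
wrist_force: [0.5, -0.2, 0.3]
time_s: 12.4
tool_pos: [0.3848, 0.3545, 0.3413]
orientation: [-0.433, -3.11, 0.0]
wrist_force: [-0.4, 0.5, 0.3]
gripper_width: 0.0006
grip_force: 0.0
tool_pos: [0.3871, 0.3524, 0.342]
wrist_force: [1.2, 0.1, -0.2]
```

View pics/c4.png

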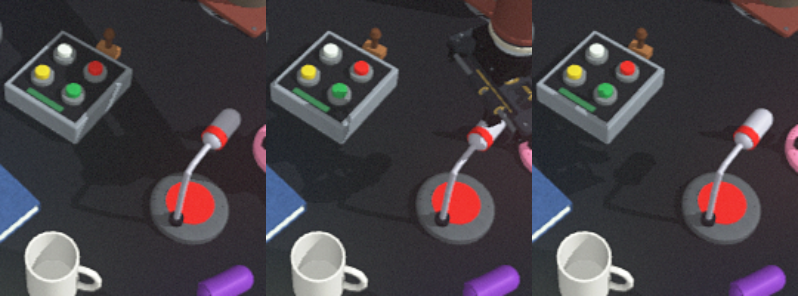

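The left panel is before, the middle is during the tap (fingers on the head at about (490,125)), and the right is now. The mic has sprung back, it and the bystanders in view look unmoved, the keys are up, and the hand is clear. Handing in.

```bash
python3 -c "
from workcell import robot
print(robot.finish_job())"
```

```text
the job is handed in; nothing more can be done
None
```

I pressed the green key fully down and let it up, tapped the red-ringed microphone's head with about 4 N so that it dipped slightly and sprang back, withdrew the hand, and handed the job in; no verdict was returned.

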